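# Refit a plant dolly's wheel: push it home and lock it with its R-clip

### The job

The plant dolly lies tipped on its side, and one of its two upper wheels has slipped out along its axle and lost its clip. Push that wheel fully home on its axle, then push the straight leg of the large R-clip (not the small one) through the cross hole in the axle's end until its bow springs over the axle and sits round it, as on the wheel next to it, and let go. Leave the other things on the bench where they are.

Things in the scene. Friction and masses are not known exactly. Their poses are not given: they have to be found in the camera images.
- dolly: plant dolly (slat deck 370 x 210 mm, green frame, four 124 mm wheels), fixed, tipped on its side. Origin on the bench; at yaw 0 its two axles lean 25 degrees from vertical, upper ends to -x, 105 mm to +y (to repair) and -y (neighbour with its clip on: leave it) of the origin. The deck is on the -x side, its upper edge 176 to 192 mm to -x of the origin, up to 198 mm high
- axle: upper end of the axle to repair: 20 mm steel rod. Origin at the centre of its cross hole; z points outwards along the leaning axle, x along the hole. The tip, 14 mm above the origin along z, has a slot across its face in line with the hole. The hole goes right through, 8 mm wide and high, countersunk at both ends alike; its direction varies. Friction of 0.5 N m keeps the axle from turning
- wheel (a joint): how far the loose wheel stands out along the axle, in m: 0 is fully home, 0.019 to 0.024 at the start, where its hub covers the hole. It slides stiffly (about 4 N pushes it inwards) and stays where it is left
- wheel_face (a point): centre of the loose wheel's hub at its outer washer's face; 14 mm below axle's origin along the axle when home. The hub's flat face, good to press on either side of the axle, reaches 34 mm radius, 2 mm below this level; the 62 mm radius tyre is 4 mm lower still
- clip: large R-clip, 5 mm steel wire, 96 x 28 mm, 44 g, flat on the bench. Origin at its middle, half the wire's height; z up, x from its closed loop (x = -47.5 mm) to the straight leg's tip. The leg is at y = -9 mm, tapered from x = 40 to its tip at 48 mm. The wavy arm is on the +y side: rigid at y = 9 mm from x = -36 to -10, then sprung: dip, bow, flared lip at x = 44, y = 7 mm
- clip_seat (a point): point on the clip's straight leg, opposite the middle of its bow (x = 16, y = -9 mm on the clip): it lies on the centre of the axle's cross hole when the clip is seated. The flared lip meets the axle about 25 mm short of that; the bow snaps over in the last 10 mm
- clip_grip (a point): middle of the clip's two parallel rigid wires near the loop (x = -24, y = 0 mm on the clip): good place to hold it, across y, 23 mm wide over the wires
- clip_arm (a joint): how far the clip's spring arm is bent open, rad: about 0 when free, up to about 0.2 while its lip rides over the axle, below 0.06 when the bow has sprung round the axle. Pushing the clip on takes about 8 N
- small_clip: a smaller R-clip, 4 mm wire, 59 x 17 mm, of no use here; lies on the bench
- washer: spare steel washer, 42 mm across, 4 mm thick, lies on the bench
- mug: white mug, 82 mm wide with a handle, 95 mm tall
- glue: white glue bottle, 58 mm wide, 160 mm tall
- tumbler: dark steel tumbler, 68 mm wide, 150 mm tall
- jar: low glass jar, 64 mm wide, 62 mm tall
- nippers: tile nippers, about 180 x 70 mm, lying flat

How it is judged:
By the outcome, as a careful person would: the job done as asked, in the order asked, and still so for the second after the job is handed in, with the robot touching nothing.
It also fails if it takes over 59 s, if anything falls off the work surface, if the arm or the gripper's body presses on something with over 40 N, if the wrist force passes 120 N, or if a joint passes its speed limit or range.

### The arm

A 6-joint arm with a two-finger parallel gripper is mounted at the origin on the work surface. World frame = base frame: x ahead of the robot, y to its left, z up, the work surface at z = 0. Lengths are in m, angles in rad, forces in N, time in s.
With the tool pointing down it reaches from about 0.375 to 0.75 m from the base axis. Payload 9 kg.
Tool frame: the origin (TCP) lies at the very end of the fingers, on their centre line; the grasp point (between the pads) lies 19 mm behind it; z points along the fingers, y is the line along which they close (so a half turn about z gives the same grasp; the last joint's range is limited). The gripper opens to 85 mm and grips with 20 to 120 N. Pads are 22 mm wide; open, the fingers measure 114 mm over their backs; the gripper's body (76 mm by 85 mm) begins 54 mm behind the grasp point. The pads swing forward as they close: fully open they stand 13 mm farther back than shut.
Start: joints at [1.125, 0.104, 0.097, 1.564, 0, 1.353], TCP at [0.136, 0.585, 0.231] pointing down, gripper open.
Joint ranges: [-2.99, 2.99], [-0.84, 1.86], [-1.1, 1.16], [-1.84, 2.11], [-1.51, 1.56], [-3.14, 3.14]. Speed limits (rad/s): [2.22, 2.22, 2.57, 3.14, 3.14, 3.14].

### API

Orientations are given as a unit quaternion [x, y, z, w].
In Python, from bench import ctrl gives the robot as it stands.
- The arm moves only by the shell command python3 -m pendant 'ROWS' [FORCE]. ROWS is JSON, a list of rows, each a list of 7 numbers: the finger opening in mm, from 0 to 85.4, then the shift along the tool's x, y, z in mm, then the turn, a rotation vector about the tool's x, y, z in rad. A call has 1 to 8 rows; each row is the pose to reach, as a shift and turn from the pose commanded when the call began, along the tool's axes at that moment; what a row does not reach only later rows make up. A row lasts 1/8 s, in which the tool goes at most 62.5 mm and 10.7 degrees, less where a joint would pass 70% of its speed; a pose out of reach is approached as far as the arm can. A call with a gripper value outside its range is refused whole. The fingers move at their own pace and stop on an object; FORCE is the grip in N (left out, the last holds). Time passes only in rows, so rows that repeat a pose let the fingers close. It gives the time, the measured TCP pose, the force, the opening and the grip force at its end, in the units of the state.
- ctrl.state(): the state, without advancing time (a new reading comes with each control period).
- ctrl.camera(name): name is "scene" or "top" or "wrist"; returns the picture (480x640x3 uint8, red, green, blue); there is no depth.
- ctrl.get_calibration(name): a dict with "camera_matrix" (3x3 intrinsics, pixels), "xyz" and "orientation" of the camera in the world. Camera axes: x right, y up, looking along -z (the intrinsics and any distortion apply to the point x, -y, -z); pixel columns grow to the right and rows downward; lengths in m; the calibration is good to about 2 mm. A picture is of the moment at which its call begins: read the wrist's pose just before it. get_calibration takes no time and is no camera call; for the wrist camera it gives the pose at the moment of the call.
- ctrl.hand_in(): hands the job in; it is judged then, once.
Trained networks look in the newest picture that a camera, given by its name, has taken for a name from the list of things; names that differ only in an ending like _2 or _b are one class to them, and where a whole thing is asked for, a point or a joint stands for the part that bears it (a point fixed in the world has none). Each returns a list of dicts, best first, with "p" (0 to 1); they miss things now and then, are a little off and sometimes report something else, mostly with a low value. They report only what shows in the picture. A call takes as long as a camera call.
- ctrl.spot_in(camera, target): "at" ([x, y, z] in m, in the coordinates of the camera as it stood for that picture, good to about 4 mm: the middle of the surface that is visible of it).
- ctrl.trace(camera, target): "pixels" (480x640 bool, what is visible of it).
- ctrl.tip_of(camera, target): "at" ([x, y, z] in m, in the coordinates of the camera as it stood for that picture, good to about 4 mm: a listed point, or the origin of a listed thing).
The state is a dict: "t": time; "joint_pos": joint angles; "joint_vel": joint speeds; "effort": joint torques, N m; "position": TCP position; "tcp_rot": TCP orientation; "contact_force": force on the tool from outside, world axes, zero at the start; "wrist_torque": the same for the moment, N m; "width": finger opening in m; "gripper_force": force on a finger pad.
Only numpy, scipy, OpenCV 4.12 (cv2) and the standard library are available. Lean on these libraries where they do the work, as an engineer would, in place of code of your own. Each camera call takes 0.05 s, during which the arm holds its last target. There are 200 camera calls.

## Working session

There is one attempt and no reset: what is moved stays moved. The work goes in short steps, Python scripts to look and compute and a shell command to move; the robot and the scene stay as the last step left them, time stands still between calls to the robot, and variables do not carry over. Pictures are saved under pics/ and viewed, at most 10 in all, crops included, and the job is handed in when it is done.

```bash
ls; mkdir -p pics; cat > h.py <<'E'
import numpy as np, cv2
from scipy.spatial.transform import Rotation as R
from bench import ctrl
np.set_printoptions(precision=4,suppress=True)
def cal(n):
    c=ctrl.get_calibration(n); return np.array(c["camera_matrix"]),np.array(c["xyz"]),c["orientation"]
def rot(o):
    o=np.array(o); return o if o.shape==(3,3) else R.from_quat(o).as_matrix()
def w(n,at):
    K,x,o=cal(n); return x+rot(o)@np.array(at)
def px(n,P):
    K,x,o=cal(n); p=rot(o).T@(np.array(P)-x); q=K@np.array([p[0],-p[1],-p[2]]); return q[:2]/q[2]
def ray(n,uv):
    K,x,o=cal(n); d=np.linalg.inv(K)@[uv[0],uv[1],1]; return x,rot(o)@np.array([d[0],-d[1],-d[2]])
def onz(n,uv,z):
    x,d=ray(n,uv); return x+d*(z-x[2])/d[2]
def save(n,f,img=None):
    im=ctrl.camera(n) if img is None else img
    cv2.imwrite("pics/"+f,im[:,:,::-1]); return im
def tool():
    s=ctrl.state(); return np.array(s["position"]),rot(s["tcp_rot"])
E
python3 - <<'E'
from h import *
a=save("scene","s1.png"); b=save("top","t1.png")
for n in("scene","top"):
    print(n,ctrl.get_calibration(n))
    for t in("clip","clip_seat","clip_grip","axle","wheel_face","small_clip","dolly","washer","mug","glue","tumbler","jar","nippers"):
        r=ctrl.tip_of(n,t)
        print(n,t,[(w(n,q["at"]),round(q["p"],2)) for q in r[:2]])
print(ctrl.state())
E
```

```text
pics
scene {'camera_matrix': array([[566.0315,   0.    , 321.9161],
       [  0.    , 566.0315, 228.7988],
       [  0.    ,   0.    ,   1.    ]]), 'xyz': array([1.2721, 0.6547, 0.9382]), 'orientation': array([0.2031, 0.3966, 0.8086, 0.3843])}
scene clip [(array([0.3306, 0.285 , 0.006 ]), 0.67), (array([0.4533, 0.3563, 0.0025]), 0.64)]
scene clip_seat [(array([0.4521, 0.3767, 0.007 ]), 0.62)]
scene clip_grip [(array([0.4723, 0.3401, 0.0043]), 0.77)]
scene axle [(array([ 0.6135, -0.061 ,  0.2649]), 0.46)]
scene wheel_face [(array([ 0.6077, -0.0589,  0.2728]), 0.89)]
scene small_clip [(array([ 0.6109, -0.0637,  0.2657]), 0.66), (array([0.5687, 0.2823, 0.0003]), 0.57)]
scene dolly [(array([ 0.697 , -0.1938,  0.0049]), 0.58)]
scene washer [(array([ 0.4351,  0.2253, -0.0018]), 0.45)]
scene mug [(array([0.6597, 0.4432, 0.0044]), 0.78)]
scene glue [(array([ 0.7202,  0.2572, -0.0015]), 0.87)]
scene tumbler [(array([0.6438, 0.137 , 0.0019]), 0.59), (array([0.4542, 0.3552, 0.0038]), 0.44)]
scene jar [(array([0.3292, 0.2818, 0.0038]), 0.66)]
scene nippers [(array([ 0.2782, -0.3272,  0.0049]), 0
[... 935 characters left out ...]
([ 0.7202,  0.2521, -0.0035]), 0.63)]
top tumbler [(array([ 0.6437,  0.1363, -0.0003]), 0.94)]
top jar [(array([ 0.3297,  0.2847, -0.0031]), 0.63)]
top nippers [(array([ 0.2824, -0.3336,  0.0047]), 0.66)]
{'t': 1.4, 'joint_pos': array([ 1.1253,  0.1041,  0.0973,  1.5639, -0.    ,  1.3531]), 'joint_vel': array([ 0.0006, -0.0013, -0.0001,  0.001 ,  0.0009,  0.0001]), 'effort': array([  0.0002, -55.6756,  50.3762,   0.0008,  -0.0003,  -0.    ]), 'position': array([0.1355, 0.5845, 0.2313]), 'tcp_rot': array([0.1136, 0.9935, 0.    , 0.    ]), 'contact_force': array([ 0.5093, -0.8424, -0.1923]), 'wrist_torque': array([-0.0219,  0.0046, -0.0682]), 'gripper_force': 0.0, 'width': 0.08550103726601388}
```

View pics/s1.png

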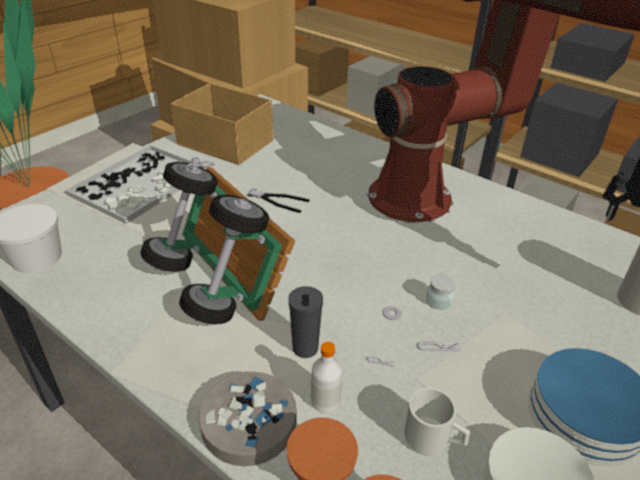

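View pics/t1.png

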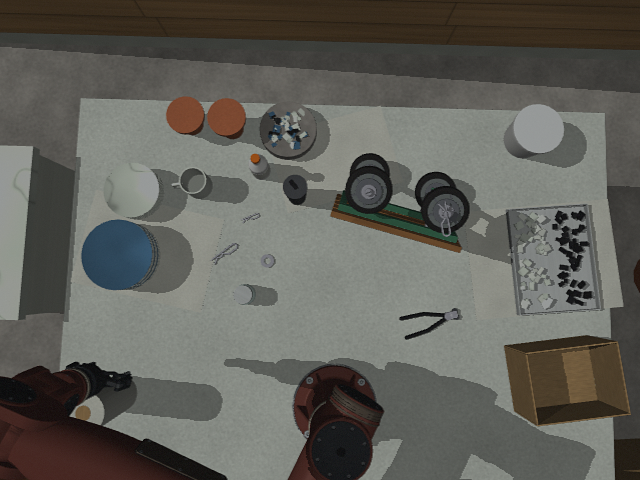

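The clip lies at about (226,253) in the top view and the loose wheel at (368,190). The neighbour's clip at (446,220) lies flat, parallel to its wheel's face. Next I'll work out the dolly's yaw and the approach above the loose wheel.

```bash
cat >> h.py <<'E'
def row(P,Rm,step=0):
    p,T=tool(); 
    return np.round(T.T@(np.array(P)-p)*1000,1), np.round(R.from_matrix(T.T@Rm).as_rotvec(),3)
def axz(psi): return R.from_euler('z',psi).apply([-np.sin(np.radians(25)),0,np.cos(np.radians(25))])
def frame(z,x):
    "tool matrix with tool z along z, tool x near x"
    z=np.array(z)/np.linalg.norm(z); x=np.array(x)-z*np.dot(x,z); x/=np.linalg.norm(x)
    return np.c_[x,np.cross(z,x),z]
E
python3 - <<'E'
from h import *
a=onz("top",(333,213),.195);b=onz("top",(461,250),.195); d=a-b; print(a,b,np.arctan2(-d[0],d[1]))
a=onz("top",(368,190),.265);b=onz("top",(445,208),.25); d=a-b; print(a,b,np.arctan2(-d[0],d[1]))
p,T=tool(); K,x,o=cal("wrist"); print("cam in tool",T.T@(x-p), T.T@rot(o),K)
psi=-.26
z=axz(psi); print(z)
# axle by geometry from origin
A=np.array([.6145,-.062,.262]); Rm=frame(-z,[-1,0,0])
print(Rm, row(A+z*.15,Rm))
E
```

```text
[0.5658 0.0265 0.195 ] [ 0.4742 -0.3242  0.195 ] -0.2554302040097862
[ 0.6182 -0.0608  0.265 ] [ 0.5792 -0.2651  0.25  ] -0.18872732510048457
cam in tool [ 0.0783  0.0001 -0.1422] [[-0.0002  0.9523  0.3053]
 [ 1.      0.0005 -0.0008]
 [-0.0009  0.3053 -0.9523]] [[331.187    0.     319.4631]
 [  0.     331.187  237.0988]
 [  0.       0.       1.    ]]
[-0.4084  0.1086  0.9063]
[[-0.9128  0.      0.4084]
 [-0.0486  0.9929 -0.1086]
 [-0.4055 -0.119  -0.9063]] (array([-549.3, -519.6, -166.6]), array([ 0.069, -0.432, -0.249]))
```

```bash
python3 -m pendant '[[85,-60,-60,-100,0,0,0],[85,-549,-520,-167,0.07,-0.43,-0.25],[85,-549,-520,-167,0.07,-0.43,-0.25],[85,-549,-520,-167,0.07,-0.43,-0.25],[85,-549,-520,-167,0.07,-0.43,-0.25],[85,-549,-520,-167,0.07,-0.43,-0.25],[85,-549,-520,-167,0.07,-0.43,-0.25],[85,-549,-520,-167,0.07,-0.43,-0.25]]' 40
python3 - <<'E'
from h import *
z=axz(-.25); A=np.array([.6145,-.062,.262])
print(row(A+z*.15,frame(-z,[-1,0,0])))
E
```

```text
t: 2.4
position: [0.3963, 0.1892, 0.3517]
tcp_rot: [-0.013, 0.976, -0.058, 0.208]
contact_force: [0.7, 1.1, 0.4]
width: 0.0851
gripper_force: 0.0
(array([-150.2, -239.5,   47.6]), array([-0.004, -0.001,  0.003]))
```

```bash
python3 -m pendant '[[85,-150,-240,20,0,0,0],[85,-150,-240,20,0,0,0],[85,-150,-240,20,0,0,0],[85,-150,-240,48,0,0,0],[85,-150,-240,48,0,0,0],[85,-150,-240,48,0,0,0],[85,-150,-240,48,0,0,0]]'
python3 - <<'E'
from h import *
print(tool()); im=save("wrist","w1.png")
for t in("axle","wheel_face","dolly","wheel"):
    for q in ctrl.tip_of("wrist",t)[:2] if t!="wheel" else ctrl.spot_in("wrist",t)[:2]: P=w("wrist",q["at"]); print(t,P,q["p"],px("wrist",P))
E
```

```text
t: 3.28
position: [0.552, -0.0451, 0.3967]
tcp_rot: [-0.013, 0.976, -0.058, 0.207]
contact_force: [-0.8, -0.3, 0.0]
width: 0.0851
gripper_force: 0.0
(array([ 0.552 , -0.0451,  0.3967]), array([[-0.9137, -0.0006,  0.4064],
       [-0.049 ,  0.9929, -0.1088],
       [-0.4034, -0.1194, -0.9072]]))
axle [ 0.6184 -0.0635  0.2647] 0.56 [315.6439 227.6051]
wheel_face [ 0.6145 -0.0592  0.2716] 0.95 [319.351  229.5871]
dolly [ 0.7244  0.2568 -0.0029] 0.33 [530.1908 187.7342]
wheel [ 0.6089 -0.0593  0.266 ] 0.82 [320.1352 220.7466]
```

View pics/w1.png

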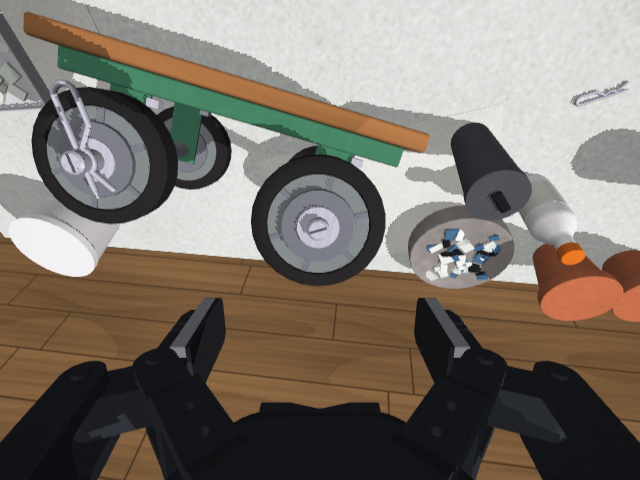

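```bash
python3 - <<'E'
from h import *
z=axz(-.25); O=np.array([.618,-.0615,.2647])
print(px("wrist",O+.014*z)); print(row(O+z*.05,frame(-z,[-1,0,0])))
cv2.imwrite("pics/w1c.png",cv2.resize(cv2.imread("pics/w1.png")[150:300,240:400],None,fx=4,fy=4,interpolation=cv2.INTER_CUBIC))
E
```

```text
[317.7307 231.8063]
(array([-5.6, -1.3, 98.8]), array([-0.004, -0.002,  0.004]))
```

View pics/w1c.png

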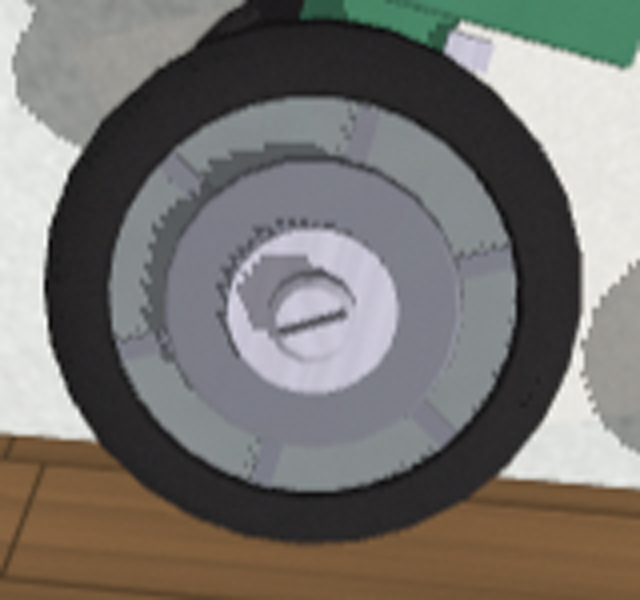

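```bash
python3 -m pendant '[[34,-4,-1,50,0,0,0],[34,-4,-1,90,0,0,0],[34,-4,-1,90,0,0,0],[34,-4,-1,90,0,0,0],[34,-4,-1,112,0,0,0],[34,-4,-1,132,0,0,0],[34,-4,-1,140,0,0,0],[34,-4,-1,140,0,0,0]]'
```

```text
t: 4.53
position: [0.613, -0.0614, 0.2726]
tcp_rot: [-0.013, 0.976, -0.059, 0.208]
contact_force: [0.7, -0.7, 0.3]
width: 0.0343
gripper_force: 0.0
```

```bash
python3 -m pendant '[[34,0,0,6,0,0,0],[34,0,0,12,0,0,0],[34,0,0,18,0,0,0],[34,0,0,21,0,0,0],[34,0,0,21,0,0,0]]'
```

```text
t: 5.15
position: [0.6215, -0.0638, 0.2522]
tcp_rot: [-0.013, 0.976, -0.059, 0.207]
contact_force: [1.0, 0.1, 1.6]
width: 0.034
gripper_force: 1.1
```

```bash
python3 -m pendant '[[34,0,0,2,0,0,0],[34,0,0,4,0,0,0],[34,0,0,6,0,0,0],[34,0,0,6,0,0,0]]'
```

```text
t: 5.65
position: [0.6226, -0.064, 0.2502]
tcp_rot: [-0.013, 0.976, -0.059, 0.207]
contact_force: [-31.3, 4.7, 28.9]
width: 0.0341
gripper_force: 20.2
```

```bash
python3 -m pendant '[[34,0,0,-8,0,0,0],[34,0,0,-40,0,0,0],[34,0,0,-80,0,0,0],[34,0,0,-120,0,0,0],[34,0,0,-120,0,0,0],[34,0,0,-120,0,0,0]]'
python3 - <<'E'
from h import *
p,T=tool(); print(p,T[:,2]); im=save("wrist","w2.png")
for t in("axle","wheel_face"):
    for q in ctrl.tip_of("wrist",t)[:2]: P=w("wrist",q["at"]); print(t,P,q["p"],px("wrist",P))
cv2.imwrite("pics/w2c.png",cv2.resize(im[110:310,220:420,::-1],None,fx=3,fy=3,interpolation=cv2.INTER_CUBIC))
E
```

```text
t: 6.4
position: [0.575, -0.0513, 0.3544]
tcp_rot: [-0.013, 0.977, -0.058, 0.207]
contact_force: [0.5, -0.1, -0.2]
width: 0.0341
gripper_force: 0.0
[ 0.575  -0.0513  0.3544] [ 0.4052 -0.1086 -0.9078]
axle [ 0.6172 -0.0636  0.2608] 0.61 [317.4061 237.8702]
wheel_face [ 0.622  -0.0615  0.2527] 0.61 [321.3258 235.7328]
```

View pics/w2c.png

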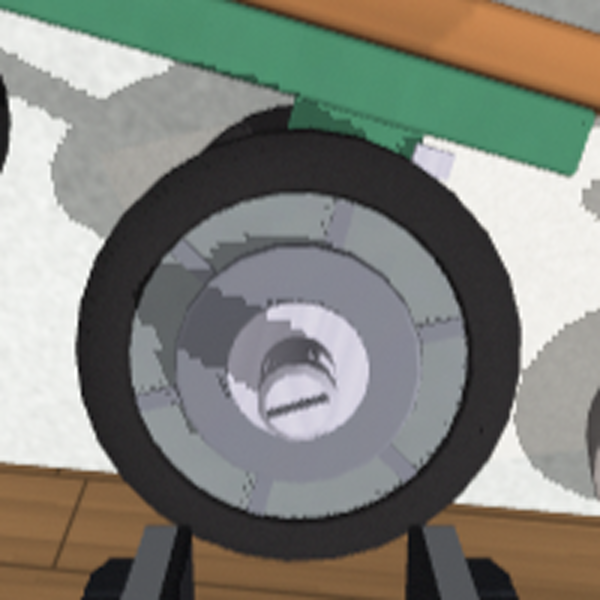

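```bash
cat > fit.py <<'E'
from h import *
from scipy.optimize import least_squares
K=cal("wrist")[0]
C=np.array([.0783,.0001,-.1422]); Rc=np.array([[-.0002,.9523,.3053],[1,.0005,-.0008],[-.0009,.3053,-.9523]])
views={1:([.552,-.0451,.3967],[-.013,.976,-.058,.207]),2:([.575,-.0513,.3544],[-.013,.977,-.058,.207])}
def pj(v,P):
    p,q=views[v]; T=R.from_quat(q).as_matrix(); x=np.array(p)+T@C; c=(np.atleast_2d(P)-x)@(T@Rc)
    u=np.c_[c[:,0],-c[:,1],-c[:,2]]@K.T; return u[:,:2]/u[:,2:]
def ext(v,c,z,r):
    f=frame(z,[1,0,0]); t=np.linspace(0,6.283,200); u=pj(v,c+r*(np.cos(t)[:,None]*f[:,0]+np.sin(t)[:,None]*f[:,1]))
    return np.r_[u.min(0),u.max(0)]
E
python3 - <<'E'
from fit import *
z=axz(-.25)
def f(x):
    O=x[:3]
    return np.r_[pj(1,O+.014*z)[0]-[318.3,229.5],pj(2,O+.014*z)[0]-[319.3,245],
      ext(1,O+(x[3]-.016)*z,z,.034)-[280.75,189.5,355,261.25], ext(2,O+(x[4]-.016)*z,z,.034)-[278.7,191,360.3,274.7]]
r=least_squares(f,[.618,-.062,.264,.02,0]); print(r.x,r.fun.round(1))
E
```

```text
[ 0.6173 -0.062   0.2624  0.0177  0.0049] [-0.3  0.8  0.  -0.6  0.1 -0.1  0.4 -0.  -1.4  1.5  1.3 -1.5]
```

```bash
python3 - <<'E'
from h import *
O=np.array([.6173,-.062,.2624]); th=np.radians(58); ps=-.12
zt=R.from_euler('z',ps).apply([np.sin(th),0,-np.cos(th)]); Rm=frame(zt,R.from_euler('z',ps).apply([-1,0,0]))
C=np.array([.0783,.0001,-.1422]); v=np.array([-.3053,.0008,.9523])
P=O-.24*(Rm@v)-Rm@C; print(P,row(P,Rm))
E
```

```text
[ 0.5472 -0.0538  0.3124] (array([42. ,  2.4, 26.6]), array([-0.011, -0.588,  0.172]))
```

```bash
python3 -m pendant '[[34,42,2,0,0,-0.1,0],[34,42,2,10,0,-0.3,0.1],[34,42,2,26,-0.01,-0.59,0.17],[34,42,2,26,-0.01,-0.59,0.17],[34,42,2,26,-0.01,-0.59,0.17],[34,42,2,26,-0.01,-0.59,0.17],[34,42,2,26,-0.01,-0.59,0.17]]'
python3 - <<'E'
from h import *
p,T=tool(); print(p,T); im=save("wrist","w3.png")
for t in("axle","wheel_face"):
    for q in ctrl.tip_of("wrist",t)[:2]: P=w("wrist",q["at"]); print(t,P,q["p"],px("wrist",P))
O=np.array([.6173,-.062,.2624]);z=axz(-.25)
for d in(.014,0,-.014,-.02): print(d,px("wrist",O+d*z))
u=px("wrist",O).astype(int); print(u)
cv2.imwrite("pics/w3c.png",cv2.resize(im[u[1]-75:u[1]+75,u[0]-100:u[0]+100,::-1],None,fx=4,fy=4,interpolation=cv2.INTER_CUBIC))
E
```

```text
t: 7.42
position: [0.6763, -0.0706, 0.3273]
tcp_rot: [0.051, 0.884, -0.027, 0.464]
contact_force: [-0.0, -0.7, 0.5]
width: 0.0338
gripper_force: 0.0
[ 0.6763 -0.0706  0.3273] [[-0.5647  0.1159  0.8171]
 [ 0.0656  0.9933 -0.0956]
 [-0.8227 -0.0004 -0.5685]]
axle [ 0.6169 -0.0661  0.2651] 0.81 [312.8887 108.6235]
0.014 [326.919  120.6085]
0 [324.2035 101.0062]
-0.014 [321.8728  84.1807]
-0.02 [320.972   77.6778]
[324 101]
```

View pics/w3c.png

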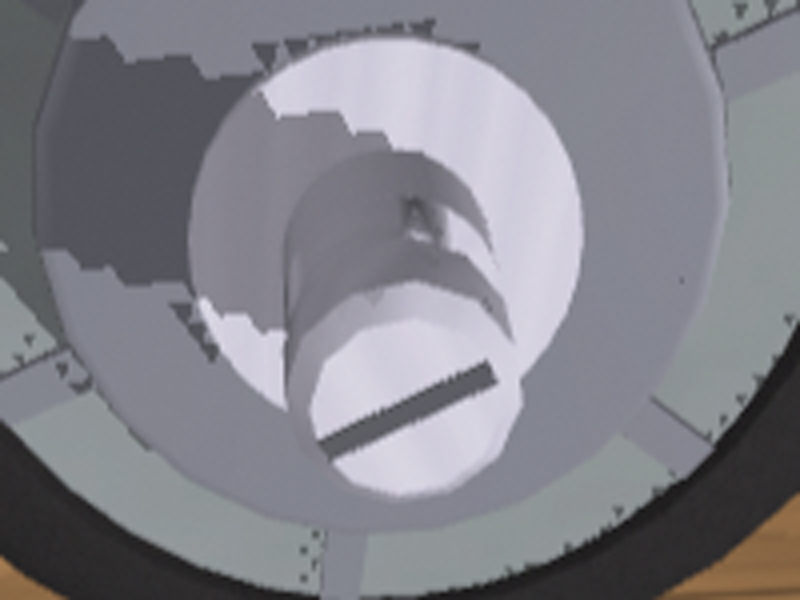

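The wheel looks home: tip at px (327,127), washer centre at px (320,85), hole clear of the hub and visible at (329,80). Now a joint fit of the axle's origin and hole direction.

```bash
cat > axle.py <<'E'
from fit import *
s=dict(p=[.6763,-.0706,.3273],q=[.051,.884,-.027,.464])
views[3]=(s['p'],s['q'])
z=axz(-.25)
def f(x):
    O=x[:3]; zz=axz(x[4])
    return np.r_[pj(1,O+.014*zz)[0]-[318.3,229.5],pj(2,O+.014*zz)[0]-[319.3,245],pj(3,O+.014*zz)[0]-[327.3,127.2],(pj(3,O+(x[3]-.014)*zz)[0]-[320.5,85.2])/2,(x[4]+.25)/.02]
r=least_squares(f,[.617,-.062,.263,0,-.25]); O=r.x[:3]; z=axz(r.x[4])
def onplane(v,uv):
    p,q=views[v]; T=R.from_quat(q).as_matrix(); x=np.array(p)+T@C; d=np.linalg.inv(K)@[*uv,1]; d=T@Rc@[d[0],-d[1],-d[2]]
    return x+d*np.dot(O+.014*z-x,z)/np.dot(d,z)
H=[]
for v,a,b in((1,(310,232.75),(326.5,228.5)),(2,(309.3,247.7),(329.3,242)),(3,(304.5,138.5),(347,118.5))):
    d=onplane(v,b)-onplane(v,a); H.append(d/np.linalg.norm(d))
h=np.mean(np.array(H)*[[1],[1],[3]],axis=0); h-=z*np.dot(h,z); h/=np.linalg.norm(h)
E
python3 - <<'E'
from axle import *
print(r.x,r.fun.round(1)); f0=frame(z,[0,1,0])
for d in H: print(d,np.arctan2(d@f0[:,1],d@f0[:,0]))
print(h,z)
E
```

```text
[ 0.615  -0.0616  0.2649 -0.0034 -0.2524] [-0.2  0.6  0.2 -0.6 -0.2  0.1  0.4 -0.1 -0.1]
[-0.2389  0.9462 -0.2181] 0.31255311060316837
[-0.2654  0.9366 -0.2289] 0.34277389310484496
[-0.2694  0.935  -0.2306] 0.3473898735792562
[-0.2626  0.9377 -0.2278] [-0.4092  0.1055  0.9063]
```

```bash
python3 - <<'E'
from h import *
a=np.radians(130); Rm=frame([0,0,-1],[np.cos(a),np.sin(a),0])
print(row([.60,.05,.36],Rm)); print(row([.465,.345,.25],Rm));print(row([.465,.345,.16],Rm)); print(ctrl.state()['joint_pos'])
E
```

```text
(array([ 25.5, 111.1, -91.7]), array([0.365, 0.92 , 0.696]))
(array([ 211.4,  388.5, -168.2]), array([0.365, 0.92 , 0.696]))
(array([ 285.5,  388.6, -117.1]), array([0.365, 0.92 , 0.696]))
[-0.4029 -0.8409 -0.813   0.6501  0.2346 -0.1662]
```

```bash
python3 -m pendant '[[50,5,20,-60,0,0,0],[50,25,111,-92,0.1,0.25,0.2],[50,60,170,-115,0.2,0.5,0.38],[50,120,250,-140,0.365,0.92,0.696],[50,211,388,-168,0.365,0.92,0.696],[50,211,388,-168,0.365,0.92,0.696],[50,211,388,-168,0.365,0.92,0.696],[50,211,388,-168,0.365,0.92,0.696]]' 40
python3 - <<'E'
from h import *
a=np.radians(130); Rm=frame([0,0,-1],[np.cos(a),np.sin(a),0])
print(row([.465,.345,.16],Rm)); print(ctrl.state()['joint_pos'])
E
```

```text
t: 8.57
position: [0.4738, 0.3282, 0.2556]
tcp_rot: [0.425, 0.905, -0.0, -0.002]
contact_force: [1.2, 0.5, 0.1]
width: 0.0502
gripper_force: 0.0
(array([18.3,  4.1, 95.6]), array([-0.002, -0.002, -0.004]))
[0.3781 0.0416 0.0761 1.6078 0.0018 1.255 ]
```

```bash
python3 -m pendant '[[50,18,4,50,0,0,0],[50,18,4,90,0,0,0],[50,18,4,90,0,0,0],[50,18,4,90,0,0,0]]'
python3 - <<'E'
from h import *
p,T=tool(); print(p,T[:,0]); im=save("wrist","w4.png")
for t in("clip","clip_seat","clip_grip"):
    for q in ctrl.tip_of("wrist",t)[:1]: P=w("wrist",q["at"]); print(t,P,q["p"],px("wrist",P))
for q in ctrl.trace("wrist","clip")[:1]:
    v,u=np.nonzero(q["pixels"]); print(q["p"],len(u),u.min(),u.max(),v.min(),v.max())
    m=np.array([onz("wrist",(a,b),.0025)[:2] for a,b in zip(u,v)]); np.save("m.npy",m)
    c,(wd,hh),an=cv2.minAreaRect((m*1000).astype(np.float32)); print(c,wd,hh,an)
E
```

```text
t: 9.07
position: [0.4659, 0.3435, 0.1685]
tcp_rot: [0.423, 0.906, 0.001, 0.001]
contact_force: [0.7, 0.3, 1.0]
width: 0.0503
gripper_force: 0.0
[0.4659 0.3435 0.1685] [-0.6421  0.7666 -0.0008]
clip [0.4578 0.3588 0.0024] 0.88 [321.794  198.9583]
clip_grip [ 0.4718  0.3357 -0.0003] 0.57 [317.9237 225.8095]
0.71 958 309 334 152 248
(459.0760498046875, 356.4081726074219) 22.229875564575195 91.54020690917969 37.30625534057617
```

View pics/w4.png

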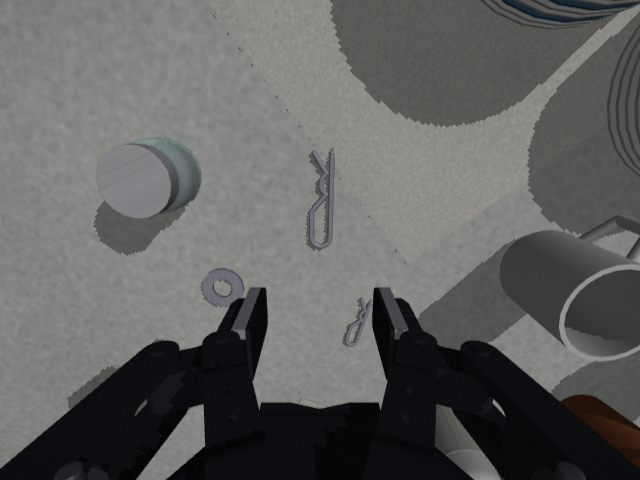

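```bash
python3 - <<'E'
from h import *
import cv2
m=np.load("m.npy"); im=cv2.imread("pics/w4.png")
q=ctrl.trace("wrist","clip")[0]["pixels"]
# leg centreline: rightmost mask pixel per row
R_=[(v,np.nonzero(q[v])[0].max()) for v in range(155,236,4)]; print(R_)
P=np.array([onz("wrist",(u-1.8,v),.0025)[:2] for v,u in R_])
vx,vy,x0,y0=cv2.fitLine((P*1000).astype(np.float32),cv2.DIST_HUBER,0,.01,.01).ravel(); d=np.array([vx,vy]); d*=np.sign(d[1])
n=np.array([-d[1],d[0]]); leg=np.array([x0,y0])/1000
s=m@d; print("az",np.degrees(np.arctan2(d[1],d[0])), "len",s.max()-s.min())
sx=(s.min()+s.max())/2; org=d*sx+n*(leg@n+.009); print("origin",org,"grip",org-.024*d)
a=np.r_[d,0]; Rm=frame([0,0,-1],a); g=np.r_[org-.024*d,.02]; print(row(g,Rm)); print("lateral extent",(m@n).min()-leg@n,(m@n).max()-leg@n)
E
```

```text
[(155, np.int64(333)), (159, np.int64(334)), (163, np.int64(334)), (167, np.int64(333)), (171, np.int64(332)), (175, np.int64(332)), (179, np.int64(332)), (183, np.int64(332)), (187, np.int64(332)), (191, np.int64(333)), (195, np.int64(333)), (199, np.int64(333)), (203, np.int64(333)), (207, np.int64(333)), (211, np.int64(333)), (215, np.int64(333)), (219, np.int64(332)), (223, np.int64(332)), (227, np.int64(332)), (231, np.int64(331)), (235, np.int64(331))]
az 129.62094 len 0.0917396217505723
origin [0.458  0.3558] grip [0.4734 0.3373]
(array([ -9.6,   1.7, 147.3]), array([0.002, 0.001, 0.006]))
lateral extent -0.002831885042232196 0.02018507881602105
```

```bash
python3 -m pendant '[[45,-9.5,1.5,60,0,0,0.006],[45,-9.5,1.5,120,0,0,0.006],[45,-9.5,1.5,150,0,0,0.006],[45,-9.5,1.5,165,0,0,0.006],[45,-9.5,1.5,165,0,0,0.006]]' 40
python3 -m pendant '[[20,0,0,0,0,0,0],[20,0,0,0,0,0,0],[20,0,0,0,0,0,0]]' 60
```

```text
t: 10.0
position: [0.4722, 0.3371, 0.0011]
tcp_rot: [0.426, 0.905, 0.0, -0.0]
contact_force: [0.3, -0.0, 0.2]
width: 0.0449
gripper_force: 0.0
t: 10.38
position: [0.4737, 0.3378, 0.0032]
tcp_rot: [0.426, 0.905, 0.001, 0.001]
contact_force: [-1.0, -0.5, 6.8]
width: 0.0202
gripper_force: 20.1
```

```bash
python3 -m pendant '[[10,0,0,-1,0,0,0],[10,0,0,-1,0,0,0],[10,0,0,-1,0,0,0]]' 80
python3 - <<'E'
from h import *
print(tool()[0]); im=save("wrist","w5.png"); cv2.imwrite("pics/w5c.png",cv2.resize(im[150:350,200:440,::-1],None,fx=3,fy=3,interpolation=cv2.INTER_CUBIC))
E
```

```text
t: 10.75
position: [0.4747, 0.3384, 0.0051]
tcp_rot: [0.426, 0.905, 0.002, 0.002]
contact_force: [1.0, 0.8, 9.1]
width: 0.0104
gripper_force: 4.4
[0.4747 0.3384 0.0051]
```

View pics/w5c.png

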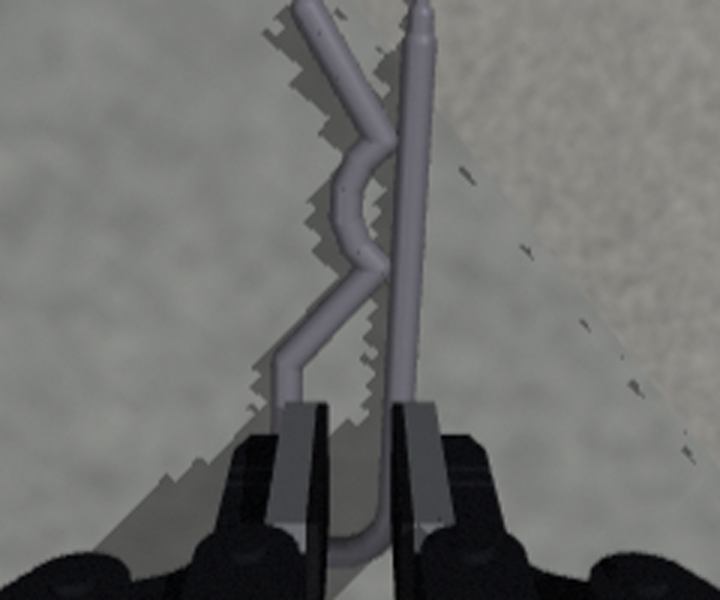

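The fingers slid over the wires: the pads are above the clip and about 2.5 mm to its right, and the tips stand a little behind the TCP. I'll re-measure, then regrasp lower.

```bash
python3 - <<'E'
from h import *
f=lambda c:onz("wrist",(200+c[0]/3,150+c[1]/3),.0035)
a,b=f((403,400)),f((421,60)); l=f((288,385)); d=(b-a)[:2]; d/=np.linalg.norm(d)
p,T=tool(); print(np.degrees(np.arctan2(d[1],d[0])),T.T@(a-p)*1000,T.T@(b-p)*1000,T.T@(l-p)*1000)
loop=f((340,562)); tip=f((421,0)); print(T.T@(loop-p)*1000,T.T@(tip-p)*1000, np.degrees(np.arctan2(T[1,0],T[0,0])))
E
```

```text
127.6544887044542 [9.17   7.1833 1.5955] [62.5057  9.0251  1.5374] [ 11.8419 -11.044    1.4824]
[-20.7621  -3.0099   1.573 ] [70.7965  8.8661  1.5257] 129.63179663088542
```

```bash
python3 -m pendant '[[10,0,0,-14,0,0,0],[32,1.5,-2.2,-14,0,0,0.034],[32,1.5,-2.2,-14,0,0,0.034],[32,1.5,-2.2,-4,0,0,0.034],[32,1.5,-2.2,2,0,0,0.034],[32,1.5,-2.2,5.5,0,0,0.034],[32,1.5,-2.2,5.5,0,0,0.034]]' 60
python3 -m pendant '[[14,0,0,0,0,0,0],[14,0,0,0,0,0,0],[14,0,0,0,0,0,0]]' 60
```

```text
t: 11.68
position: [0.4692, 0.3367, -0.0007]
tcp_rot: [0.441, 0.898, -0.0, 0.0]
contact_force: [-15.6, -8.8, 36.5]
width: 0.0323
gripper_force: 18.0
t: 12.05
position: [0.4716, 0.3379, 0.0003]
tcp_rot: [0.441, 0.898, 0.002, 0.002]
contact_force: [-7.6, -2.7, 31.7]
width: 0.02
gripper_force: 63.2
```

```bash
python3 -m pendant '[[14,0,0,-3,0,0,0],[14,0,0,-20,0,0,0],[14,0,0,-60,0,0,0],[14,0,0,-60,0,0,0]]' 60
python3 - <<'E'
from h import *
print(tool()[0]); im=save("wrist","w6.png"); cv2.imwrite("pics/w6c.png",cv2.resize(im[130:330,200:440,::-1],None,fx=3,fy=3,interpolation=cv2.INTER_CUBIC))
E
```

```text
t: 12.55
position: [0.4716, 0.3377, 0.0602]
tcp_rot: [0.441, 0.898, 0.002, 0.002]
contact_force: [0.5, -0.0, -0.1]
width: 0.02
gripper_force: 58.8
[0.4716 0.3377 0.0602]
```

View pics/w6c.png

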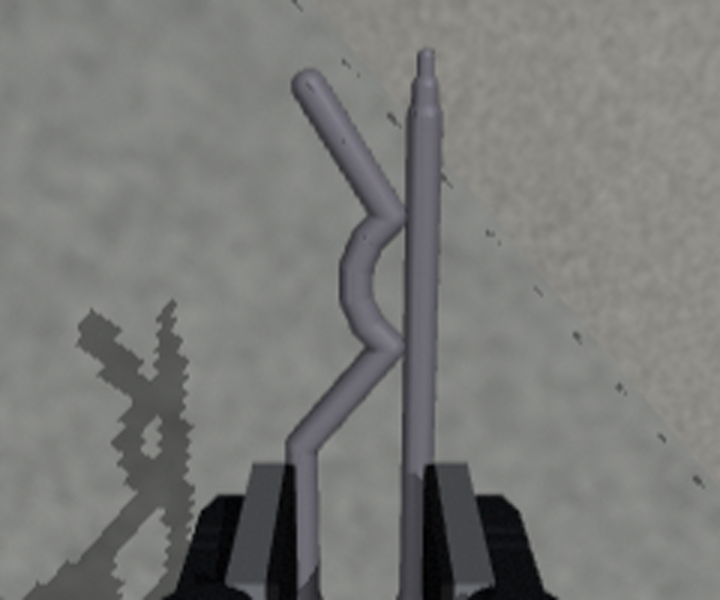

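The clip is held (leg from crop (417,460) to its tip (426,48), arm on the left). Now I'll compute the clip's pose in the tool frame and the pre-insertion pose.

```bash
cat > plan.py <<'E'
from axle import *
def intool(uv,zt=-.0022):
    d=np.linalg.inv(K)@[*uv,1]; d=Rc@np.array([d[0],-d[1],-d[2]]); return C+d*(zt-C[2])/d[2]
E
python3 - <<'E'
from plan import *
f=lambda c:intool((200+c[0]/3,130+c[1]/3))*1000
a,b,t,l,lip=f((417,460)),f((424,115)),f((426,48)),f((307,470)),f((308,85)); print(a,b,t,l,lip,np.degrees(np.arctan2((b-a)[1],(b-a)[0])))
print(ctrl.state()['joint_pos'])
for o in ctrl.tip_of("wrist","clip_seat")[:1]+ctrl.tip_of("wrist","clip")[:1]+ctrl.tip_of("wrist","clip_grip")[:1]:
    p,T=tool(); print(T.T@(w("wrist",o["at"])-p)*1000,o["p"])
E
```

```text
[10.8484  9.2916 -2.2   ] [63.4701  9.3273 -2.2   ] [72.4409  9.4205 -2.2   ] [ 9.1506 -7.7747 -2.2   ] [67.5357 -6.7019 -2.2   ] 0.03892520314895876
[ 0.3961  0.0791 -0.245   1.2437  0.      1.3093]
[40.8227 13.8906 -2.0915] 0.94
[21.4102 -0.0146 -4.402 ] 0.85
[-4.076   0.2874  1.0947] 0.56
```

```bash
cat >> plan.py <<'E'
S=np.array([.0404,.0092,-.0022]); Rm=frame(-z,-h)
def tgt(back,dz=0,lat=0): return O-Rm@S+h*back+z*dz+np.cross(z,h)*lat
E
python3 - <<'E'
from plan import *
print(Rm,tgt(.062),row(tgt(.062,.1),Rm),row(tgt(.062),Rm))
p,T=tool()
A=R.from_euler('z',79,degrees=True).as_matrix()@T; print(row([.5,.2,.36],A))
E
```

```text
[[ 0.2626 -0.8738  0.4092]
 [-0.9377 -0.3312 -0.1055]
 [ 0.2278 -0.356  -0.9063]] [0.597  0.0373 0.2429] (array([-281.8, -107.8, -278. ]), array([ 0.416, -0.457, -2.74 ])) (array([-315.2,  -81.7, -187.4]), array([ 0.416, -0.457, -2.74 ]))
(array([-127. ,  -59.2, -304.5]), array([ 0.001, -0.002, -1.379]))
```

```bash
python3 -m pendant '[[14,0,0,-60,0,0,-0.1],[14,-20,-10,-120,0,0,-0.28],[14,-50,-30,-180,0,0,-0.46],[14,-80,-40,-240,0,0,-0.64],[14,-127,-59,-300,0,0,-0.82],[14,-127,-59,-304,0,0,-1],[14,-127,-59,-304,0,0,-1.18],[14,-127,-59,-304,0,0,-1.38]]' 80
python3 - <<'E'
from plan import *
print(row(tgt(.062,.08),Rm),row(tgt(.062),Rm),ctrl.state()['joint_pos'])
E
```

```text
t: 13.75
position: [0.5005, 0.1998, 0.3597]
tcp_rot: [-0.228, 0.974, 0.0, -0.0]
contact_force: [-0.5, -0.6, -0.6]
width: 0.0191
gripper_force: 78.7
(array([  11.2, -166.5,   44.3]), array([ 0.471, -0.069, -1.403])) (array([ -14.5, -188.6,  116.7]), array([ 0.471, -0.069, -1.403])) [ 0.1369 -0.0077  0.2195  1.7989  0.0003 -0.3226]
```

```bash
python3 -m pendant '[[14,5,-40,0,0.05,0,-0.17],[14,8,-80,15,0.11,-0.01,-0.35],[14,11,-120,30,0.17,-0.02,-0.52],[14,11,-166,44,0.24,-0.03,-0.7],[14,11,-166,44,0.3,-0.04,-0.9],[14,11,-166,44,0.38,-0.05,-1.1],[14,11,-166,44,0.44,-0.06,-1.28],[14,11,-166,44,0.471,-0.069,-1.403]]'
python3 - <<'E'
from plan import *
print(row(tgt(.062,.03),Rm),row(tgt(.062),Rm),ctrl.state()['joint_pos'])
E
```

```text
t: 14.75
position: [0.5629, 0.0466, 0.3151]
tcp_rot: [0.791, -0.572, 0.202, -0.079]
contact_force: [-0.7, 0.0, -0.3]
width: 0.0186
gripper_force: 78.7
(array([ 1.3, -1. , 50.4]), array([-0.   , -0.001,  0.001])) (array([ 1.2, -1. , 80.4]), array([-0.   , -0.001,  0.001])) [-0.1171 -0.5258 -0.3747  1.2885 -0.0577 -2.0182]
```

```bash
python3 -m pendant '[[14,1,-1,40,0,0,0],[14,1,-1,80,0,0,0],[14,1,-1,80,0,0,0],[14,1,-1,80,0,0,0]]' 50
python3 - <<'E'
from plan import *
p,T=tool(); print(row(tgt(.062),Rm))
im=save("wrist","w7.png")
for t in("clip_seat","clip","clip_grip","axle","wheel_face"):
    for q in ctrl.tip_of("wrist",t)[:2]: P=w("wrist",q["at"]); print(t,T.T@(P-p)*1000,q["p"],px("wrist",P))
print("pred axle tip/O px",px("wrist",O+.014*z),px("wrist",O), "O in tool",T.T@(O-p)*1000)
for q in ctrl.trace("wrist","clip")[:1]:
    v,u=np.nonzero(q["pixels"]); print(q["p"],v.min(),v.max())
    for r in range(v.min(),v.max(),6):
        print(r,np.nonzero(q["pixels"][r])[0][[0,-1]],end=' ')
u=px("wrist",O+.014*z).astype(int)
c=im[110:310,220:420,::-1].copy(); cv2.imwrite("pics/w7c.png",cv2.resize(c,None,fx=3,fy=3,interpolation=cv2.INTER_CUBIC))
E
```

```text
t: 15.25
position: [0.5971, 0.0371, 0.2454]
tcp_rot: [0.789, -0.575, 0.202, -0.079]
contact_force: [0.4, -0.5, -0.6]
width: 0.0188
gripper_force: 78.7
(array([-0.7,  0.9,  2.3]), array([-0.   , -0.002, -0.005]))
clip_seat [37.6152  3.3415 -3.9821] 0.76 [329.0495 228.1971]
clip_grip [ 0.2332  0.5794 -1.5502] 0.97 [322.3866 301.8327]
axle [105.1847   7.695    1.5142] 0.87 [340.7226  58.058 ]
axle [-3.9932  0.6377  3.1482] 0.35 [322.0868 304.9104]
pred axle tip/O px [347.9976  59.3109] [345.1273  66.836 ] O in tool [101.7564   9.5761   0.2753]
0.71 146 347
146 [340 343] 152 [339 344] 158 [297 345] 164 [299 345] 170 [303 346] 176 [307 346] 182 [311 346] 188 [315 346] 194 [318 346] 200 [322 346] 206 [319 345] 212 [316 345] 218 [313 345] 224 [313 345] 230 [313 345] 236 [316 345] 242 [318 345] 248 [320 345] 254 [315 344] 260 [309 344] 266 [304 344] 272 [299 344] 278 [295 344] 284 [296 343] 290 [300 339] 296 [300 339] 302 [300 339] 308 [300 339] 314 [300 339] 320 [300 339] 326 [300 339] 332 [300 339] 338 [300 339] 344 [306 332]
```

```bash
python3 - <<'E'
import cv2
c=cv2.imread("pics/w7.png")[10:160,250:450]; cv2.imwrite("pics/w7d.png",cv2.resize(c,None,fx=4,fy=4,interpolation=cv2.INTER_CUBIC))
E
```

```text
(no output)
```

View pics/w7d.png

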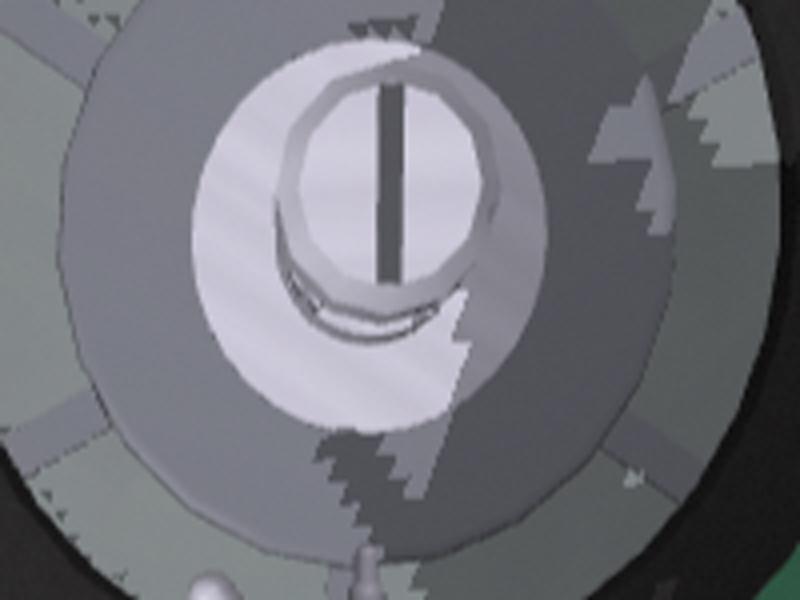

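```bash
python3 - <<'E'
from plan import *
def pt(P):
    c=(np.array(P)-C)@Rc; u=K@[c[0],-c[1],-c[2]]; return u[:2]/u[2]
# axle in tool frame: hole centre q, axis -z with small tilt b (about x)
def g(q):
    a=np.array([0,0,-1.])
    return np.r_[pt(q+.014*a)-[347.5,55.5],pt(q-.014*a)-[342.3,69.3]]
r2=least_squares(g,[.1,.0095,0]); print(r2.x*1000,r2.fun)
p,T=tool(); print("O fit in tool",T.T@(O-p)*1000, "world of new",p+T@r2.x)
zz=r2.x[2]-.014
for zt in(zz,-.014):
  a,b=intool((347.3,81),zt),intool((347.5,30.5),zt); print("slot ends",a*1000,b*1000,np.degrees(np.arctan2((b-a)[1],(b-a)[0])))
print("leg tip",intool((342,146.3))*1000, "leg mid",intool((340.3,255))*1000, row(tgt(.062),Rm))
E
```

```text
[104.1089  10.2991   5.0504] [-0.0055 -0.0021  0.0068  0.0025]
O fit in tool [101.5902   9.9448   0.3156] world of new [ 0.6172 -0.0646  0.2611]
slot ends [95.7485 10.4437 -8.9496] [111.9708  10.1016  -8.9496] -1.2080408052117642
slot ends [ 95.0872  10.0516 -14.    ] [110.6946   9.7225 -14.    ] -1.208040805211772
leg tip [72.3227  9.4229 -2.2   ] leg mid [24.9198  9.6287 -2.2   ] (array([-0.9,  1.3,  2.3]), array([-0.001, -0.003, -0.005]))
```

```bash
python3 - <<'E'
from plan import *
s=ctrl.state(); print(s['position'],s['tcp_rot'])
views[4]=(s['position'],s['tcp_rot'])
def az2(ps,l): return R.from_euler('z',ps).apply([-np.sin(l),0,np.cos(l)])
tips={1:[318.3,229.5],2:[319.3,245],3:[327.3,127.2],4:[347.5,55.5]}; wash={3:[320.5,85.2],4:[342.3,69.3]}
def f(x,use=(1,2,3,4),uw=(3,4)):
    O=x[:3]; zz=az2(x[3],x[4])
    return np.r_[np.concatenate([pj(v,O+.014*zz)[0]-tips[v] for v in use]),np.concatenate([(pj(v,O-.014*zz)[0]-wash[v])/1.5 for v in uw]),(x[3]+.25)/.02,(x[4]-np.radians(25))/.004]
for use,uw in(((1,2,3,4),(3,4)),((1,3,4),(4,)),((1,2,3),(3,)),((1,2,4),(4,)),((3,4),(3,4))):
    q=least_squares(f,[.617,-.062,.263,-.25,.436],loss='soft_l1',args=(use,uw)); 
    p,T=tool(); print(use,q.x,q.fun.round(1),"in tool",T.T@(q.x[:3]-p)*1000)
E
```

```text
[0.5974 0.0371 0.2456] [ 0.7887 -0.575   0.2025 -0.0795]
(1, 2, 3, 4) [ 0.6151 -0.0621  0.2648 -0.2565  0.436 ] [-0.7  0.6 -0.5 -0.6 -1.7  0.2  0.1  3.6 -0.1  2.6  0.1  2.2 -0.3 -0.1] in tool [102.0947  10.0434   0.4928]
(1, 3, 4) [ 0.6153 -0.0626  0.2648 -0.2557  0.4367] [-1.3  0.7 -3.1  0.5  0.1  2.   0.   1.4 -0.3  0.1] in tool [102.6155  10.0373   0.6948]
(1, 2, 3) [ 0.6137 -0.0615  0.2657 -0.2556  0.4357] [-0.2  0.1  0.2 -1.2 -0.3 -0.2  0.7  2.  -0.3 -0.2] in tool [101.3805  10.7743  -0.9223]
(1, 2, 4) [ 0.6149 -0.0626  0.266  -0.2538  0.4366] [-1.6  1.3 -1.4  0.2  0.2  0.5  0.   0.7 -0.2  0.1] in tool [102.836    9.9483  -0.6254]
(3, 4) [ 0.6153 -0.0625  0.2646 -0.252   0.4359] [-2.9  0.2  0.1  2.4 -0.7  2.7  0.   1.7 -0.1 -0.1] in tool [102.4872  10.0466   0.8058]
```

The view shows the slot nearly in line with the leg (slot px (347.4, 30–81), leg tip px (342,146)). So correct about +2 mm in y, +3.7 mm in z and −0.014 rad, then advance.

```bash
python3 -m pendant '[[14,0,2,3.7,0,0,-0.014],[14,8,2,3.7,0,0,-0.014],[14,15,1.9,3.7,0,0,-0.014],[14,19,1.8,3.7,0,0,-0.014],[14,23,1.7,3.7,0,0,-0.014],[14,27,1.6,3.7,0,0,-0.014],[14,31,1.6,3.7,0,0,-0.014]]'
python3 - <<'E'
from plan import *
p,T=tool(); s=ctrl.state(); print("F tool",T.T@s['contact_force'],"tau",T.T@s['wrist_torque'],"O in tool",T.T@(np.array([.6152,-.0624,.2640])-p)*1000,s['width'])
E
```

```text
t: 16.48
position: [0.6054, 0.0069, 0.248]
tcp_rot: [0.793, -0.569, 0.203, -0.078]
contact_force: [-0.1, 0.8, 1.0]
width: 0.0188
gripper_force: 78.9
F tool [-0.5587 -0.5131 -1.0662] tau [-0.3817 -0.3789 -0.0624] O in tool [71.1069  9.3172 -3.092 ] 0.01875295291054664
```

```bash
python3 -m pendant '[[14,4,0,0,0,0,0],[14,8,0,0,0,0,0],[14,12,0,0,0,0,0],[14,16,0,0,0,0,0],[14,16,0,0,0,0,0]]'
python3 - <<'E'
from plan import *
p,T=tool(); s=ctrl.state(); print("F tool",T.T@s['contact_force'],"tau",T.T@s['wrist_torque'],"O in tool",T.T@(np.array([.6152,-.0624,.2640])-p)*1000,s['width'])
im=save("wrist","w8.png")
for t in("clip_seat","clip_grip","axle"):
    for q in ctrl.tip_of("wrist",t)[:1]: P=w("wrist",q["at"]); print(t,T.T@(P-p)*1000,q["p"],px("wrist",P))
q=ctrl.trace("wrist","clip")[0]["pixels"]; v=np.nonzero(q)[0]; print(v.min(),v.max(),[(r,*np.nonzero(q[r])[0][[0,-1]]) for r in range(v.min(),v.max(),8) if q[r].any()])
E
```

```text
t: 17.1
position: [0.6102, -0.0068, 0.2519]
tcp_rot: [0.793, -0.569, 0.202, -0.079]
contact_force: [1.5, 8.1, 1.3]
width: 0.0189
gripper_force: 79.0
F tool [-6.8813 -4.5508 -1.4464] tau [ 0.7105 -1.5122 -0.2652] O in tool [56.0764 10.2699 -3.0442] 0.018855969218522728
clip_seat [36.728   6.5905 -3.1495] 0.78 [334.5171 229.3437]
clip_grip [ 2.5583  0.1526 -0.0408] 0.66 [319.8808 295.9857]
axle [57.5174  9.1647  2.1057] 0.88 [340.637  180.0214]
147 347 [(147, np.int64(339), np.int64(342)), (155, np.int64(287), np.int64(343)), (163, np.int64(285), np.int64(298)), (171, np.int64(292), np.int64(303)), (179, np.int64(298), np.int64(311)), (187, np.int64(303), np.int64(316)), (195, np.int64(310), np.int64(320)), (203, np.int64(312), np.int64(321)), (211, np.int64(308), np.int64(319)), (219, np.int64(307), np.int64(345)), (227, np.int64(308), np.int64(344)), (235, np.int64(311), np.int64(344)), (243, np.int64(317), np.int64(344)), (251, np.int64(314), np.int64(344)), (259, np.int64(308), np.int64(344)), (267, np.int64(302), np.int64(344)), (275, np.int64(296), np.int64(344)), (283, np.int64(295), np.int64(342)), (291, np.int64(300), np.int64(339)), (299, np.int64(300), np.int64(339)), (307, np.int64(301), np.int64(339)), (315, np.int64(301), np.int64(338)), (323, np.int64(300), np.int64(338)), (331, np.int64(300), np.int64(339)), (339, np.int64(301), np.int64(338))]
```

```bash
python3 -m pendant '[[14,4,0.3,0,0,0,0],[14,8,0.4,0,0,0,0],[14,12,0.5,0,0,0,0],[14,15,0.5,0,0,0,0],[14,16,0.5,0,0,0,0],[14,16,0.5,0,0,0,0]]'
cat > chk.py <<'E'
from plan import *
p,T=tool(); s=ctrl.state(); print("F tool",T.T@s['contact_force'],"tau",T.T@s['wrist_torque'],"O in tool",T.T@(np.array([.6152,-.0624,.2640])-p)*1000,s['width'])
import sys
im=save("wrist",sys.argv[1])
for t in("clip_seat","clip_grip","axle"):
    for q in ctrl.tip_of("wrist",t)[:1]: P=w("wrist",q["at"]); print(t,T.T@(P-p)*1000,q["p"],px("wrist",P))
q=ctrl.trace("wrist","clip")[0]["pixels"]; v=np.nonzero(q)[0]; print(v.min(),v.max(),[(r,int(np.nonzero(q[r])[0][0]),int(np.nonzero(q[r])[0][-1])) for r in range(v.min(),v.max(),6) if q[r].any()])
E
python3 chk.py w9.png
```

```text
t: 18.1
position: [0.6138, -0.0222, 0.2554]
tcp_rot: [0.793, -0.569, 0.202, -0.079]
contact_force: [2.4, 6.5, 2.7]
width: 0.0191
gripper_force: 79.2
F tool [-4.7986 -5.2869 -2.0962] tau [ 0.8432 -1.2383 -0.2631] O in tool [39.9976  9.3576 -2.989 ] 0.019065842106442864
clip_grip [-0.4121  2.5706  1.2288] 0.96 [324.6186 300.2017]
axle [44.9476  8.8923 -3.0379] 0.95 [339.8867 210.8731]
147 347 [(147, 339, 341), (153, 338, 342), (159, 286, 344), (165, 289, 344), (171, 293, 345), (177, 298, 345), (183, 303, 345), (189, 307, 345), (195, 312, 345), (201, 315, 345), (207, 311, 323), (213, 309, 319), (219, 307, 317), (225, 308, 317), (231, 309, 317), (237, 312, 318), (243, 317, 320), (249, 316, 326), (255, 311, 343), (261, 308, 344), (267, 303, 343), (273, 298, 343), (279, 295, 342), (285, 297, 340), (291, 300, 339), (297, 300, 339), (303, 300, 339), (309, 300, 339), (315, 300, 339), (321, 300, 339), (327, 300, 339), (333, 300, 339), (339, 301, 338), (345, 310, 329)]
```

```bash
python3 - <<'E'
from plan import *
def pt(P):
    c=(np.array(P)-C)@Rc; u=K@[c[0],-c[1],-c[2]]; return u[:2]/u[2]
for X in(.040,.042,.044,.046,.048):
    print(X,"leg far edge",pt([X+.010,.0094,-.0022])[1],"tip far",pt([X+.0095,.0094,-.016])[1],"tip near",pt([X-.0095,.0094,-.016])[1])
im=cv2.imread("pics/w9.png"); print(im[195:275:2,341].tolist())
# arm bend: rotate free-arm left edge
E
```

```text
0.04 leg far edge 200.2484980052557 tip far 208.5782942381551 tip near 254.26599811609762
0.042 leg far edge 195.62707136774463 tip far 203.5288699047445 tip near 249.6428011075634
0.044 leg far edge 190.96554698826034 tip far 198.4311800852328 tip near 244.97733204938595
0.046 leg far edge 186.2634007317525 tip far 193.28452942977606 tip near 240.26900850919833
0.048 leg far edge 181.52009928826445 tip far 188.08820916708183 tip near 235.5172373054464
[[146, 136, 138], [146, 136, 138], [146, 136, 139], [138, 129, 131], [102, 94, 96], [102, 95, 96], [146, 135, 137], [148, 138, 139], [149, 139, 140], [89, 83, 84], [64, 60, 59], [64, 59, 58], [65, 59, 59], [79, 73, 73], [96, 88, 89], [96, 90, 90], [96, 89, 89], [64, 59, 59], [63, 58, 58], [64, 59, 60], [64, 59, 58], [64, 60, 60], [63, 59, 58], [65, 60, 59], [63, 58, 58], [64, 59, 59], [64, 59, 59], [64, 59, 59], [80, 75, 75], [99, 91, 92], [144, 134, 135], [144, 134, 135], [144, 134, 136], [144, 133, 135], [143, 133, 135], [144, 134, 135], [143, 133, 133], [144, 134, 135], [143, 133, 135], [143, 133, 135]]
```

```bash
python3 -m pendant '[[14,1,-0.5,0,0,0,0],[14,2,-1,0,0,0,0],[14,3,-1,0,0,0,0],[14,3,-1,0,0,0,0]]'; python3 chk.py w10.png
```

```text
t: 18.85
position: [0.6149, -0.023, 0.2557]
tcp_rot: [0.794, -0.569, 0.201, -0.08]
contact_force: [0.1, 15.2, 3.3]
width: 0.0188
gripper_force: 79.4
F tool [-13.4348  -6.4217  -4.4994] tau [ 0.9058 -2.7392 -0.1662] O in tool [38.8236 10.2576 -3.4235] 0.018792588815625674
clip_grip [0.6117 2.3473 2.2612] 0.76 [324.1856 297.2586]
axle [45.1176 10.5692 -1.9602] 0.62 [343.6626 209.9032]
148 347 [(148, 339, 342), (154, 293, 343), (160, 291, 344), (166, 294, 344), (172, 298, 345), (178, 302, 344), (184, 306, 344), (190, 310, 344), (196, 315, 345), (202, 317, 344), (208, 314, 326), (214, 312, 322), (220, 311, 320), (226, 310, 319), (232, 311, 320), (238, 313, 320), (244, 318, 321), (250, 317, 325), (256, 312, 325), (262, 308, 343), (268, 303, 344), (274, 298, 343), (280, 295, 342), (286, 298, 340), (292, 300, 338), (298, 301, 338), (304, 301, 338), (310, 301, 338), (316, 301, 338), (322, 301, 338), (328, 300, 338), (334, 300, 339), (340, 303, 336), (346, 313, 326)]
```

```bash
python3 -m pendant '[[14,-2,0,0,0,0,0],[14,-2,0,0,0,0,0],[36,-2,0,0,0,0,0],[36,-2,0,0,0,0,0],[36,-2,0,0,0,0,0]]'; python3 chk.py w11.png
```

```text
t: 19.73
position: [0.6144, -0.024, 0.2552]
tcp_rot: [0.793, -0.57, 0.202, -0.077]
contact_force: [-0.1, -0.2, -0.3]
width: 0.0357
gripper_force: 0.0
F tool [0.1067 0.313  0.2359] tau [-0.3254 -0.1873 -0.0135] O in tool [38.1755  9.1925 -3.5027] 0.03570701987808781
clip_grip [-0.1461  0.8821  0.4919] 0.81 [321.7401 300.2313]
axle [42.6961  3.9324 -1.8888] 0.71 [329.076  215.1265]
150 351 [(150, 335, 336), (156, 333, 338), (162, 287, 340), (168, 289, 340), (174, 294, 341), (180, 298, 341), (186, 302, 341), (192, 307, 341), (198, 311, 341), (204, 315, 341), (210, 311, 324), (216, 308, 320), (222, 307, 317), (228, 307, 316), (234, 308, 315), (240, 311, 317), (246, 314, 319), (252, 315, 324), (258, 310, 337), (264, 305, 341), (270, 300, 341), (276, 296, 341), (282, 292, 341), (288, 292, 341), (294, 293, 341), (300, 293, 341), (306, 293, 341), (312, 294, 341), (318, 294, 341), (324, 294, 341), (330, 295, 341), (336, 296, 340), (342, 299, 337), (348, 305, 330)]
```

```bash
python3 -m pendant '[[36,0,0,-15,0,0,0],[36,0,0,-50,0,0,0],[36,-20,0,-100,0,0,0],[36,-40,0,-130,0,0,0],[36,-40,0,-130,0,0,0],[36,-40,0,-130,0,0,0]]'
python3 - <<'E'
from plan import *
p,T=tool(); save("wrist","w12.png")
for t in("clip_seat","clip_grip","clip","axle","wheel_face"):
    for q in ctrl.tip_of("wrist",t)[:2]: P=w("wrist",q["at"]); print(t,P,Rm.T@(P-O)*1000,q["p"])
for t in("clip_seat","clip_grip"):
    for q in ctrl.tip_of("scene",t)[:2] if ctrl.camera("scene") is not None else []: P=w("scene",q["at"]); print(t,P,q["p"])
q=ctrl.trace("wrist","clip")[0]["pixels"]; v=np.nonzero(q)[0]; print(v.min(),v.max(),[(r,int(np.nonzero(q[r])[0][0]),int(np.nonzero(q[r])[0][-1])) for r in range(v.min(),v.max(),4) if q[r].any()])
E
```

```text
t: 20.72
position: [0.5507, 0.0275, 0.3639]
tcp_rot: [0.793, -0.569, 0.203, -0.078]
contact_force: [-0.0, 0.0, -1.1]
width: 0.0358
gripper_force: 0.0
clip_seat [ 0.6152 -0.0586  0.2606] [-3.7041  0.3541  3.7153] 0.61
clip_seat [0.5735 0.2811 0.0015] [-392.1699   16.5493  185.6063] 0.58
clip_grip [ 0.6152 -0.0236  0.2548] [-37.8158  -9.2179   5.2224] 0.57
clip [ 0.6183 -0.0429  0.2633] [-17.015   -8.5338   0.8413] 0.76
axle [ 0.6164 -0.0647  0.2652] [ 3.3274 -0.311   0.6147] 0.83
axle [ 0.6172 -0.0596  0.2621] [-1.9292 -1.67    3.2472] 0.18
wheel_face [ 0.6245 -0.062   0.2481] [-0.8891 -2.2265 19.2231] 0.78
clip_seat [ 0.6144 -0.0601  0.2684] 0.72
clip_grip [ 0.6132 -0.0198  0.2598] 0.67
86 211 [(86, 329, 329), (90, 328, 330), (94, 304, 331), (98, 307, 331), (102, 309, 332), (106, 311, 332), (110, 313, 332), (114, 316, 332), (118, 317, 324), (122, 315, 321), (126, 314, 319), (130, 314, 317), (134, 314, 317), (138, 315, 319), (142, 317, 323), (146, 318, 331), (150, 315, 332), (154, 312, 331), (158, 309, 331), (162, 307, 331), (166, 305, 332), (170, 305, 332), (174, 305, 332), (178, 305, 332), (182, 305, 332), (186, 305, 332), (190, 306, 332), (194, 306, 332), (198, 306, 332), (202, 307, 332), (206, 309, 329), (210, 314, 324)]
```

```bash
python3 -c "
from bench import ctrl
print(ctrl.hand_in())"
```

```text
the job is handed in; nothing more can be done
None
```

The loose wheel is pushed home and the large R-clip is through the axle's cross hole with its bow sprung round the axle. I let go, backed off and handed in at about 21 s. My last check was by measurement rather than a viewed picture, and no verdict came back.

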